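Pack the care set into its foam tray

ROBOT

A 6-joint arm with a two-finger parallel gripper is mounted at the origin on a cart in front of the work surface, level with it; the furniture and walls round the work are solid. World frame = base frame: x ahead of the robot, y to its left, z up, the work surface at z = 0. Lengths are in mm, angles in rad, forces in N, time in s.
With the tool pointing down it reaches from about 375 to 975 mm from the base axis. Payload 3.8 kg.
Tool frame: the origin (TCP) lies on the centre line of the jaws, within the pads' length; the fingertips stand 11 mm ahead of it and the grasp point (between the pads) lies 8 mm behind it; z points along the fingers, y is the line along which they close (so a half turn about z gives the same grasp; the last joint's range is limited). The gripper opens to 85 mm and grips with 20 to 120 N. Pads are 22 mm wide; open, the fingers measure 114 mm over their backs; the gripper's body (76 mm by 85 mm) begins 54 mm behind the grasp point. The pads swing forward as they close: fully open they stand 13 mm farther back than shut.
Start: joints at [1.172, 0.264, 1.604, -0, 1.274, -0.037], TCP at [238.919, 631.297, 242.28] pointing down, gripper open.
Joint ranges: [-2.63, 2.63], [-0.94, 2.18], [0.31, 2.57], [-1.31, 4.45], [0, 2.66], [-2.55, 2.55]. Speed limits (rad/s): [2.57, 2.57, 3.14, 3.14, 3.14, 3.14].

INTERFACE

Orientations are given as a 3x3 rotation matrix whose columns are the frame's x, y, z axes.
In Python, from bench import r, eyes gives the robot as it stands.
- The arm moves only by the tool play_rows, never from a script. Its argument "moves" is a list of rows, each a list of 3 entries, a list of its own where there are three numbers: the closure, from 0 (fully open) to 1 (shut), then the shift along the tool's x, y, z in cm, then the turn, a rotation vector about the tool's x, y, z in degrees. A call has 1 to 20 rows; each row shifts and turns the commanded pose from where the row before left it, along the tool's axes as they then stand; what a row does not reach is not made up. A row lasts 1/12 s, in which the tool goes at most 41.7 mm and 7.16 degrees, less where a joint would pass 70% of its speed; a pose out of reach is approached as far as the arm can. A call with a gripper value outside its range is refused whole. The fingers move at their own pace and stop on an object; "squeeze" is the grip in N (left out, the last holds). Time passes only in rows, so rows that do not move let the fingers close. It gives the time, the measured TCP pose, the force, the opening and the grip force at its end, in the units of the state.
- r.observe(): the state, without advancing time (a new reading comes with each control period).
- eyes.read_camera(name): name is "side" or "top"; returns (picture, depth): 384x512x3 uint8, red, green, blue; 384x512 float32, mm along the optical axis (not along the pixel's ray), 0 where there is no reading.
- eyes.camera_info(name): a dict with "intrinsics" (3x3 intrinsics, pixels), "k1" (the pictures are not rectified: a ray, as slopes to the right and down, at radius r is drawn at 1 + k1 r^2 times it, then the intrinsics apply), "cam_to_world" (4x4, takes a point from camera to world coordinates). Camera axes: x right, y down, z forward; pixel columns grow to the right and rows downward; lengths in mm; the calibration is good to about 2 mm. A picture is of the moment at which its call begins. camera_info takes no time and is no camera call.
- r.sign_off(): hands the job in; it is judged then, once.
The state is a dict: "time": time; "joint_positions": joint angles; "qd": joint speeds; "joint_torque": joint torques, N m; "tool_pos": TCP position; "eef_rot": TCP orientation; "contact_force": force on the tool from outside, world axes, zero at the start; "moment": the same for the moment, N m; "finger_gap": opening from 0.0 (shut) to 1.0 (fully open); "grasp_force": force on a finger pad.
Only numpy, scipy, OpenCV 4.12 (cv2) and the standard library are available. Lean on these libraries where they do the work, as an engineer would, in place of code of your own. Each camera call takes 0.05 s, during which the arm holds its last target. There are 200 camera calls.

TASK

Pack one care set into the white tray: stand the high oblong carton, the low square carton, the small dropper bottle and the roll-on bottle upright, each in the foam pocket cut to its outline, resting on the pocket's floor. The flat oblong carton and the long carton look alike but belong to another order: leave them where they are. Do not tip the bottles over on the way, and let go of everything at the end.

Things in the scene. Friction and masses are not known exactly. Their poses are not given: they have to be found in the camera images.
- kit_mid (a point): High oblong carton that belongs to the set: 51 x 85 mm, 60 mm high, about 0.12 kg, standing on the table. The point is its centre, 30 mm above its underside; x runs across its 51 mm width (grasp it so), y along its 85 mm length, z up.
- clip_mid (a point): Low square carton that belongs to the set: 61 x 60 mm, 35 mm high, about 0.07 kg. The point is its centre, 17.5 mm above its underside; x across 61 mm, y across 60 mm, z up. In its pocket it stands 25 mm proud of the foam, so hold it by its upper 23 mm.
- dropper_mid (a point): Small dropper bottle that belongs to the set: round body 33 mm in diameter and 70 mm high, then a narrow neck and rubber bulb up to 102 mm; stands upright, about 0.07 kg. The point lies on its axis 51 mm above its underside; z up. Grasp the body.
- rollon_mid (a point): Stout roll-on bottle with a domed cap that belongs to the set: slightly oval, 36 mm (x; the body itself 34) by 42 mm (y; 40), 106 mm high, stands upright, about 0.08 kg. The point lies on its axis 53 mm above its underside; z up.
- flat_mid (a point): Look-alike that must stay: flat oblong carton, 56 x 80 mm and only 30 mm high. The point is its centre, 15 mm above its underside.
- long_mid (a point): Look-alike that must stay: long white carton, 61 x 100 mm, 45 mm high. The point is its centre, 22.5 mm above its underside.
- kit_pocket (a point): One of four dark foam blocks, 108 mm square, 35 mm high, fixed two by two in a shallow white 228 mm tray; their order changes. Foam tops 40 mm above the table, tray rim 4 mm lower; pocket floors pale. This one has an oblong pocket, 63 x 97 mm and 20 mm deep, for the high oblong carton. The point is the centre of the pocket's floor; z is up, x across the 63 mm, y along the 97 mm.
- clip_pocket (a point): Foam block like the others, with a square pocket, 73 x 72 mm and 10 mm deep, for the low square carton. The point is the centre of the pocket's floor; z is up, x and y along its sides (73 mm along x).
- dropper_pocket (a point): Foam block like the others, with the smaller round pocket, 45 mm in diameter and 25 mm deep, for the dropper bottle. The point is the centre of the pocket's floor; z is up.
- rollon_pocket (a point): Foam block like the others, with the larger round pocket, 54 mm in diameter and 25 mm deep, for the roll-on bottle. The point is the centre of the pocket's floor; z is up.
Things that resemble listed ones, but are neither listed nor needed, are in the scene too. Leave any yellow look-alike of the part that bears dropper_mid alone.

How it is judged:
By the outcome, as a careful person would: the job done as asked, in the order asked, and still so for the second after the job is handed in, with the robot touching nothing.
It also fails if it takes over 115 s, if anything falls off the work surface, if the arm or the gripper's body presses on something with over 40 N, if the wrist force passes 120 N, or if a joint passes its speed limit or range.

## Working session

There is one attempt and no reset: what is moved stays moved. The work goes in short steps, Python scripts to look and compute and a tool call to move; the robot and the scene stay as the last step left them, time stands still between calls to the robot, and variables do not carry over. Pictures are saved under pics/ and viewed, at most 14 in all, crops included, and the job is handed in when it is done.

Besides the shell and the picture viewer there is one more tool, called after "Emit:" as name([rows], argument=value, ...), one row to a line, values as JSON. play_rows: Moves the arm, as the interface text tells. Its arguments: {"type":"object","properties":{"moves":{"type":"array"},"squeeze":{"type":"number"}},"required":["moves"]}

```bash
mkdir -p pics; cat > h.py <<'E'
import numpy as np, cv2
from bench import r, eyes
def shot(n):
    p,d=eyes.read_camera(n); np.savez('pics/last_%s.npz'%n,p=p,d=d); return p,d
def load(n):
    z=np.load('pics/last_%s.npz'%n); return z['p'],z['d']
def rays(n,uv):
    i=eyes.camera_info(n); K=np.array(i['intrinsics'],float)
    q=cv2.undistortPoints(np.array(uv,float).reshape(-1,1,2),K,np.array([i['k1'],0,0,0.]),None).reshape(-1,2)
    return np.c_[q,np.ones(len(q))],np.array(i['cam_to_world'])
def plane(n,uv,z):
    q,T=rays(n,uv); w=q@T[:3,:3].T; o=T[:3,3]
    return o+w*((z-o[2])/w[:,2])[:,None]
def cloud(n,d):
    h,w=d.shape; v,u=np.mgrid[:h,:w]; q,T=rays(n,np.c_[u.ravel(),v.ravel()])
    P=q*d.reshape(-1,1); return (P@T[:3,:3].T+T[:3,3]).reshape(h,w,3)
E
python3 - <<'E'
from h import *
print(r.observe())
for n in('top','side'):
    p,d=shot(n); cv2.imwrite(f'pics/{n}0.png',cv2.resize(p[:,:,::-1],(800,600),interpolation=cv2.INTER_CUBIC))
    i=eyes.camera_info(n); print(n,np.round(i['intrinsics'],1).tolist(),i['k1'],np.round(i['cam_to_world'],3).tolist(),(d>0).mean())
E
```

```text
{'time': 0.0, 'joint_positions': array([ 1.17211849e+00,  2.64820727e-01,  1.60539330e+00,  1.93284821e-06,
        1.27371512e+00, -3.68924598e-02]), 'qd': array([ 6.89976435e-04,  1.06856279e-03, -1.59123281e-04, -1.72298551e-03,
        3.84288285e-05,  1.64429551e-04]), 'joint_torque': array([-7.67792644e-04, -5.15131080e+01, -3.67307603e+01, -4.05948285e-04,
        1.34934837e-02, -1.59443829e-05]), 'tool_pos': array([238.62856546, 630.64045483, 240.906062  ]), 'eef_rot': array([[-9.35266148e-01,  3.53944071e-01, -9.08728369e-04],
       [ 3.53945227e-01,  9.35263676e-01, -2.15253161e-03],
       [ 8.80248332e-05, -2.33483001e-03, -9.99997270e-01]]), 'contact_force': array([-0.59062746, -0.26651682,  0.19888705]), 'moment': array([-0.0112962 ,  0.03488891, -0.06058775]), 'grasp_force': 0.0, 'finger_gap': 0.9990600999174302}
top [[352.2, 0.0, 251.3], [0.0, 352.2, 190.7], [0.0, 0.0, 1.0]] 0.015200376365424952 [[0.022, -0.997, 0.073, 486.832], [-1.0, -0.022, 0.006, -43.904], [-0.004, -0.073, -0.997, 1093.775], [0.0, 0.0, 0.0, 1.0]] 0.9959615071614584
side [[434.8, 0.0, 262.1], [0.0, 434.8, 183.6], [0.0, 0.0, 1.0]] -0.007790666678422328 [[0.998, -0.023, 0.055, 485.365], [-0.059, -0.485, 0.872, -1031.721], [0.007, -0.874, -0.486, 614.747], [0.0, 0.0, 0.0, 1.0]] 0.9959157307942709
```

View pics/top0.png

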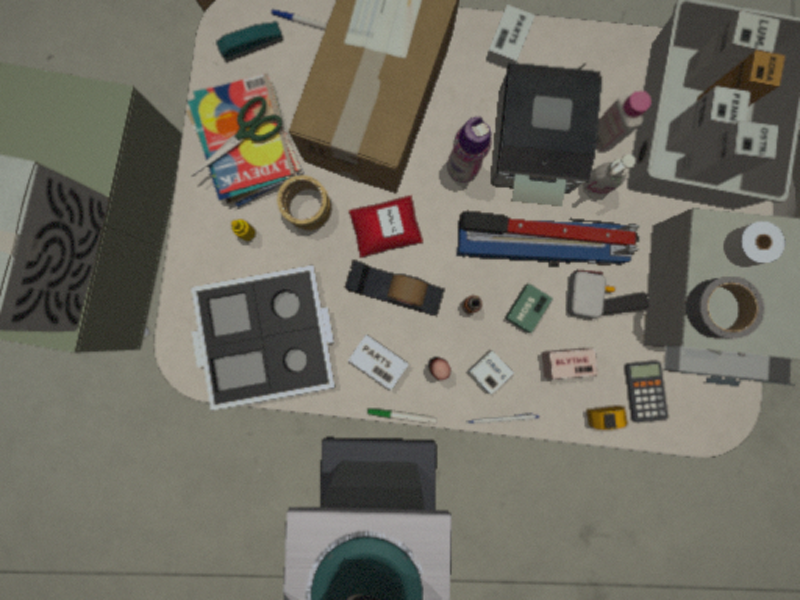

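View pics/side0.png

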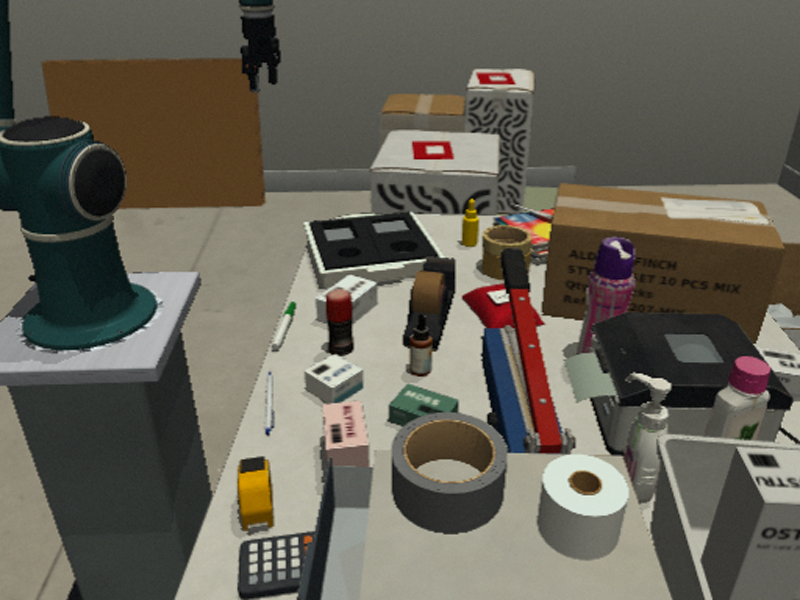

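The top picture shows the tray at (265,335): square pocket at (230,313), oblong pocket at (240,370), and round pockets at (285,303) and (295,358). The dropper is at (471,304), the roll-on at (440,367), and the white square carton at (490,370). The pink carton is at (572,365) and the green one at (528,307), and their heights will tell me which is the kit. The long carton is at (378,362).

```bash
cat >> h.py <<'E'
def rect(P):
    (c,s,a)=cv2.minAreaRect(P.astype(np.float32)); return np.round(c,1),np.round(s,1),round(a,1)
def topface(n,P,win,zlo,zhi,k=0):
    u0,v0,u1,v1=win; m=np.zeros(P.shape[:2],np.uint8)
    Z=P[...,2]; m[v0:v1,u0:u1]=((Z>zlo)&(Z<zhi))[v0:v1,u0:u1]
    nn,l,st,_=cv2.connectedComponentsWithStats(m); i=1+np.argmax(st[1:,4]); m=(l==i).astype(np.uint8)
    return m,st[i,4]
E
python3 - <<'E'
from h import *
p,d=load('top'); P=cloud('top',d); Z=P[...,2]
S=.64
def w(x,y,a,b=None): b=b or a; return [int((x-a)*S),int((y-b)*S),int((x+a)*S),int((y+b)*S)]
for nm,x,y,a in [('pink',572,365,40),('green',528,307,32),('white',490,370,30),('long',378,362,38),('drop',471,304,22),('roll',440,367,22)]:
    W=w(x,y,a); z=Z[W[1]:W[3],W[0]:W[2]]; 
    zt=np.percentile(z,[1,10,50,90,95,99]); print(nm,np.round(zt))
    h={'pink':0,'green':0,'white':35,'long':45,'drop':102,'roll':106}[nm] or np.percentile(z,85)
    m,n=topface('top',P,W,h-8 if nm not in('drop','roll') else 60,h+10)
    c=max(cv2.findContours(m,0,1)[0],key=cv2.contourArea).reshape(-1,2)
    print('  ztop',np.median(Z[m>0]).round(1),n,'rect',rect(plane('top',c,np.median(Z[m>0]))), 'cent',P[m>0].mean(0).round(1))
# tray
W=w(265,335,80,80); g=cv2.cvtColor(p,cv2.COLOR_RGB2GRAY); g4=cv2.resize(g[W[1]:W[3],W[0]:W[2]],None,fx=4,fy=4,interpolation=cv2.INTER_CUBIC)
for t in (90,100,110):
  print(t)
  m=(g4>t).astype(np.uint8)
  for c in cv2.findContours(m,cv2.RETR_LIST,1)[0]:
    A=cv2.contourArea(c)/16
    if A<150: continue
    uv=(c.reshape(-1,2)+.5)/4-.5+np.array(W[:2]); print(round(A),uv.mean(0).round(1),'z40',*rect(plane('top',uv,40)),'z18',rect(plane('top',uv,18))[0])
cv2.imwrite('pics/tray.png',cv2.resize(p[W[1]:W[3],W[0]:W[2],::-1],(600,600),interpolation=cv2.INTER_CUBIC))
u=p[int(225*S):int(410*S),int(340*S):int(680*S),::-1]; cv2.imwrite('pics/obj.png',cv2.resize(u,None,fx=3.6,fy=3.6,interpolation=cv2.INTER_CUBIC))
E
```

```text
pink [-4. -2.  1. 61. 62. 64.]Traceback (most recent call last):
  File "<stdin>", line 11, in <module>
  File "h.py", line 18, in rect
    (c,s,a)=cv2.minAreaRect(P.astype(np.float32)); return np.round(c,1),np.round(s,1),round(a,1)
            ~~~~~~~~~~~~~~~^^^^^^^^^^^^^^^^^^^^^^
cv2.error: OpenCV(4.12.0) /io/opencv/modules/imgproc/src/convhull.cpp:143: error: (-215:Assertion failed) total >= 0 && (depth == CV_32F || depth == CV_32S) in function 'convexHull'
```

```bash
sed -i 's/cv2.minAreaRect(P.astype/cv2.minAreaRect(P[:,:2].astype/' h.py
python3 - <<'E'
from h import *
p,d=load('top'); P=cloud('top',d); Z=P[...,2]
S=.64
def w(x,y,a,b=None): b=b or a; return [int((x-a)*S),int((y-b)*S),int((x+a)*S),int((y+b)*S)]
for nm,x,y,a in [('pink',572,365,36),('green',528,307,32),('white',490,370,30),('long',378,362,38),('drop',471,304,22),('roll',440,367,22)]:
    W=w(x,y,a); z=Z[W[1]:W[3],W[0]:W[2]]; 
    h={'pink':60,'green':30,'white':35,'long':45,'drop':102,'roll':106}[nm]
    m,n=topface('top',P,W,h-8 if nm not in('drop','roll') else 60,h+10)
    c=max(cv2.findContours(m,0,1)[0],key=cv2.contourArea).reshape(-1,2)
    print(nm,np.percentile(z,[1,50,90,99]).round(),'  ztop',np.median(Z[m>0]).round(1),n,'rect',rect(plane('top',c,np.median(Z[m>0]))), 'cent',P[m>0].mean(0).round(1))
W=w(265,335,80,80); g=cv2.cvtColor(p,cv2.COLOR_RGB2GRAY); g4=cv2.resize(g[W[1]:W[3],W[0]:W[2]],None,fx=4,fy=4,interpolation=cv2.INTER_CUBIC)
for t in (85,):
  m=(g4>t).astype(np.uint8)
  for c in cv2.findContours(m,cv2.RETR_LIST,1)[0]:
    A=cv2.contourArea(c)/16
    if A<100: continue
    uv=(c.reshape(-1,2)+.5)/4-.5+np.array(W[:2]); print(round(A),uv.mean(0).round(1),'z40',*rect(plane('top',uv,40)),'z18',rect(plane('top',uv,18))[0],'z',np.round(Z[int(uv[:,1].mean()),int(uv[:,0].mean())]))
cv2.imwrite('pics/tray.png',cv2.resize(p[W[1]:W[3],W[0]:W[2],::-1],(600,600),interpolation=cv2.INTER_CUBIC))
u=p[int(225*S):int(410*S),int(340*S):int(680*S),::-1]; cv2.imwrite('pics/obj.png',cv2.resize(u,None,fx=3.6,fy=3.6,interpolation=cv2.INTER_CUBIC))
E
```

```text
pink [-4.  1. 61. 64.]   ztop 60.8 524 rect (array([ 448.1, -374.4]), array([50.7, 86.8]), 6.3) cent [ 448.1 -374.5   60.7]
green [-4.  2. 32. 35.]   ztop 30.8 503 rect (array([ 551.9, -301.4]), array([56.4, 81. ]), 59.6) cent [ 552.  -301.5   30.7]
white [-4.  2. 37. 40.]   ztop 36.0 414 rect (array([ 427.5, -228.3]), array([58.3, 61.1]), 45.7) cent [ 427.7 -228.4   35.8]
long [-3.  2. 47. 50.]   ztop 46.1 692 rect (array([442.4, -12.7]), array([99.7, 60.5]), 56.6) cent [442.1 -12.7  46.1]
drop [-4.  1. 60. 99.]   ztop 76.9 78 rect (array([ 555.6, -187.5]), array([28.7, 28.9]), 77.2) cent [ 555.  -187.6   76.9]
roll [ -4.   1. 104. 109.]   ztop 104.1 147 rect (array([ 435.4, -125.1]), array([36. , 36.2]), 1.3) cent [ 435.  -125.2  101.8]
600 [153.4 236.9] z40 [420.2 249.9] [61.2 91.1] 11.6 z18 [418.8 256.1] z 23.0
141 [189.3 230.1] z40 [441.  144.6] [40.  38.7] 2.0 z18 [440.1 148.5] z 14.0
534 [146.9 201. ] z40 [525.6 274. ] [71.8 70.2] 11.6 z18 [526.4 280.7] z 33.0
203 [183.3 194.7] z40 [546.5 165.9] [49.6 47.2] 2.0 z18 [547.7 170.3] z 17.0
5296 [167.3 215.7] z40 [484.3 210.6] [218.3 218.7] 11.7 z18 [484.2 215.9] z 43.0
10353 [168.5 213.5] z40 [491.3 209.4] [303.2 308.7] 1.3 z18 [491.4 214.7] z 38.0
```

View pics/tray.png

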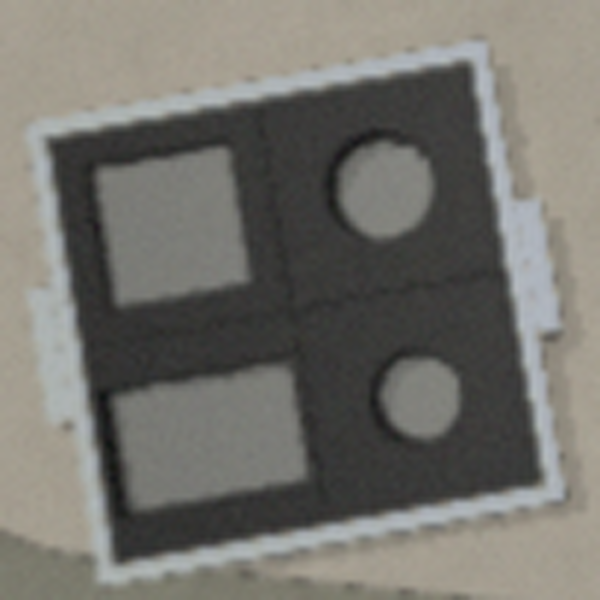

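View pics/obj.png

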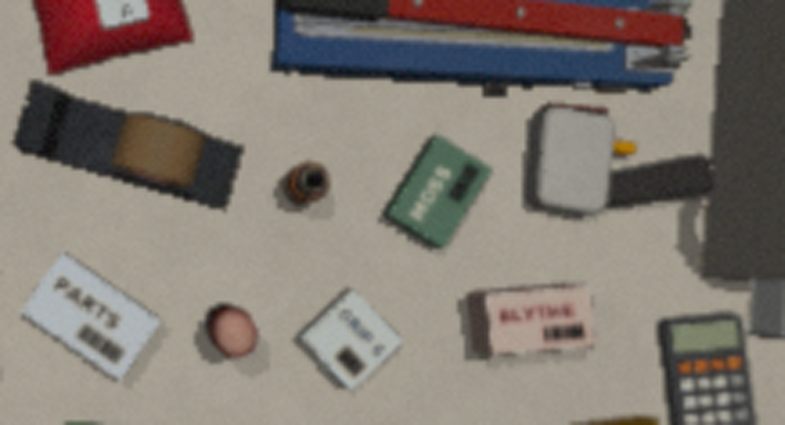

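The crops agree with the sizes. The pink carton is 60 mm high, so it is the kit. The green one is 30 mm high (flat), and the long one is 45 mm. The tray centre is about (484,211), turned 11.6°, and the pockets sit at the block centres. Next I'll check obstacle heights along the path and add a helper for the shifts.

```bash
cat >> h.py <<'E'
def go(x,y,z,yaw=None):
    """print turn about tool z (deg) needed first, then shift in tool axes (cm) after it"""
    s=r.observe(); R=s['eef_rot']; y0=np.degrees(np.arctan2(R[1,1],R[0,1])); a=0
    if yaw is not None:
        a=-(yaw-y0); a=(a+180)%360-180
    t=np.radians(a); Rz=np.array([[np.cos(t),-np.sin(t),0],[np.sin(t),np.cos(t),0],[0,0,1]])
    sh=(R@Rz).T@(np.array([x,y,z])-s['tool_pos'])/10
    print('at',s['tool_pos'].round(1),'yaw',y0.round(1),'turn',round(a,1),'shift cm',sh.round(2),'rows>=',int(np.ceil(np.linalg.norm(sh)/4.1)))
E
python3 - <<'E'
from h import *
p,d=load('top'); P=cloud('top',d).reshape(-1,3)
for y in range(-450,700,100):
  print(y,[ (x,int(P[k][:,2].max())) for x in range(200,700,50) if (k:=(abs(P[:,0]-x-25)<25)&(abs(P[:,1]-y-50)<50)).any()])
# bottles in both views
ps,ds=load('side'); Q=cloud('side',ds).reshape(-1,3)
for nm,x,y in(('drop',555,-187),('roll',435,-125)):
  for z0,z1 in((8,30),(30,45),(45,60),(62,72),(85,100)):
    A=np.vstack([Q,P]); k=(np.hypot(A[:,0]-x,A[:,1]-y)<35)&(A[:,2]>z0)&(A[:,2]<z1); B=Q[(np.hypot(Q[:,0]-x,Q[:,1]-y)<35)&(Q[:,2]>z0)&(Q[:,2]<z1)]
    if len(B): print(nm,z0,z1,len(B),'x',B[:,0].min().round(),B[:,0].max().round(),'y',np.percentile(B[:,1],[2,98]).round())
go(480,240,250); go(450,-200,220,6.3)
E
```

```text
-450 [(250, 7), (300, 66), (350, 65), (400, 66), (450, 64), (500, 40), (550, 42), (600, 61), (650, 136)]
-350 [(250, 1), (300, 13), (350, 5), (400, 67), (450, 63), (500, 37), (550, 35), (600, 59), (650, 163)]
-250 [(200, -735), (300, 11), (350, 38), (400, 42), (450, 40), (500, 79), (550, 104), (600, 53), (650, 189)]
-150 [(200, -732), (300, 20), (350, 6), (400, 110), (450, 102), (500, 75), (550, 105), (600, 99), (650, 183)]
-50 [(200, -728), (300, 19), (350, 48), (400, 52), (450, 1093), (500, 6), (550, 101), (600, 92), (650, 42)]
50 [(200, -724), (300, 4), (350, 45), (400, 46), (450, 46), (500, 46), (550, 74), (600, 43), (650, 76)]
150 [(200, -727), (300, 4), (350, 45), (400, 45), (450, 46), (500, 46), (550, 46), (600, 43), (650, 97)]
250 [(200, -723), (300, 39), (350, 45), (400, 44), (450, 46), (500, 45), (550, 46), (600, 6), (650, 105)]
350 [(200, -725), (250, -730), (350, 5), (400, 6), (450, 6), (500, 6), (550, 6), (600, 6), (650, 6)]
450 [(200, -726), (250, -731)]
550 [(200, -728), (250, -727)]
650 [(200, -729), (250, -727), (300, -725), (350, -729), (450, -14), (500, -5), (550, 5), (600, 4), (650, 5)]
drop 8 30 106 x 541.0 572.0 y [-209. -196.]
drop 30 45 73 x 541.0 571.0 y [-209. -195.]
drop 45 60 87 x 541.0 571.0 y [-208. -192.]
drop 62 72 46 x 543.0 568.0 y [-204. -194.]
drop 85 100 36 x 550.0 561.0 y [-197. -191.]
roll 8 30 118 x 417.0 453.0 y [-148. -128.]
roll 30 45 80 x 415.0 452.0 y [-146. -130.]
roll 45 60 81 x 416.0 452.0 y [-146. -132.]
roll 62 72 54 x 414.0 453.0 y [-148. -130.]
roll 85 100 99 x 415.0 453.0 y [-147. -129.]
at [238.7 630.7 241.1] yaw 69.3 turn 0 shift cm [-36.4  -28.    -0.84] rows>= 12
at [238.7 630.7 241.1] yaw 69.3 turn 63.0 shift cm [-84.88  11.89   2.25] rows>= 21
```

Emit:
play_rows([
  [0.15,[-2.8,-2.15,-0.06],[0,0,0]],
  [0.15,[-2.8,-2.15,-0.06],[0,0,0]],
  [0.15,[-2.8,-2.15,-0.06],[0,0,0]],
  [0.15,[-2.8,-2.15,-0.06],[0,0,0]],
  [0.15,[-2.8,-2.15,-0.06],[0,0,0]],
  [0.15,[-2.8,-2.15,-0.06],[0,0,0]],
  [0.15,[-2.8,-2.15,-0.06],[0,0,0]],
  [0.15,[-2.8,-2.15,-0.06],[0,0,0]],
  [0.15,[-2.8,-2.15,-0.06],[0,0,0]],
  [0.15,[-2.8,-2.15,-0.06],[0,0,0]],
  [0.15,[-2.8,-2.15,-0.06],[0,0,0]],
  [0.15,[-2.8,-2.15,-0.06],[0,0,0]],
  [0.15,[-2.8,-2.15,-0.06],[0,0,0]],
  [0.15,[0,0,0],[0,0,7]],
  [0.15,[0,0,0],[0,0,7]],
  [0.15,[0,0,0],[0,0,7]],
  [0.15,[0,0,0],[0,0,7]],
  [0.15,[0,0,0],[0,0,7]],
  [0.15,[0,0,0],[0,0,7]],
  [0.15,[0,0,0],[0,0,7]],
], squeeze=40)

```text
time: 1.77
tool_pos: [480.1, 240.8, 249.5]
eef_rot: [[-0.341, 0.94, -0.001], [0.94, 0.341, -0.0], [-0.0, -0.001, -1.0]]
contact_force: [-0.2, -1.0, 0.5]
finger_gap: 0.851
grasp_force: 0.0
```

```bash
python3 -c "
from h import *
go(448,-374,200,6.3)"
```

```text
at [480.1 240.8 249.5] yaw 19.9 turn 13.6 shift cm [-60.76  -9.93   4.98] rows>= 16
```

Emit:
play_rows([
  [0.15,[0,0,0],[0,0,6.8]],
  [0.15,[0,0,0],[0,0,6.8]],
  [0.15,[-3.57,-0.58,0.29],[0,0,0]],
  [0.15,[-3.57,-0.58,0.29],[0,0,0]],
  [0.15,[-3.57,-0.58,0.29],[0,0,0]],
  [0.15,[-3.57,-0.58,0.29],[0,0,0]],
  [0.15,[-3.57,-0.58,0.29],[0,0,0]],
  [0.15,[-3.57,-0.58,0.29],[0,0,0]],
  [0.15,[-3.57,-0.58,0.29],[0,0,0]],
  [0.15,[-3.57,-0.58,0.29],[0,0,0]],
  [0.15,[-3.57,-0.58,0.29],[0,0,0]],
  [0.15,[-3.57,-0.58,0.29],[0,0,0]],
  [0.15,[-3.57,-0.58,0.29],[0,0,0]],
  [0.15,[-3.57,-0.58,0.29],[0,0,0]],
  [0.15,[-3.57,-0.58,0.29],[0,0,0]],
  [0.15,[-3.57,-0.58,0.29],[0,0,0]],
  [0.15,[-3.57,-0.58,0.29],[0,0,0]],
  [0.15,[-3.57,-0.58,0.29],[0,0,0]],
  [0.15,[-3.57,-0.58,0.29],[0,0,0]],
  [0.15,[0,0,0],[0,0,0]],
])

```text
time: 3.43
tool_pos: [451.9, -378.7, 199.7]
eef_rot: [[-0.112, 0.994, -0.001], [0.994, 0.112, -0.002], [-0.002, -0.001, -1.0]]
contact_force: [-0.1, -0.8, 0.8]
finger_gap: 0.853
grasp_force: 0.0
```

```bash
python3 -c "
from h import *
go(448,-374,36,6.3)"
```

```text
at [ 451.9 -378.7  199.7] yaw 6.4 turn 0.1 shift cm [ 0.55 -0.32 16.37] rows>= 4
```

Emit:
play_rows([
  [0.15,[0.55,-0.32,0],[0,0,0]],
  [0.15,[0,0,3],[0,0,0]],
  [0.15,[0,0,3],[0,0,0]],
  [0.15,[0,0,3],[0,0,0]],
  [0.15,[0,0,2.5],[0,0,0]],
  [0.15,[0,0,2],[0,0,0]],
  [0.15,[0,0,1.5],[0,0,0]],
  [0.15,[0,0,1.35],[0,0,0]],
  [0.15,[0,0,0],[0,0,0]],
  [0.7,[0,0,0],[0,0,0]],
  [0.7,[0,0,0],[0,0,0]],
  [0.7,[0,0,0],[0,0,0]],
  [0.7,[0,0,0],[0,0,0]],
  [0.7,[0,0,0],[0,0,0]],
  [0.7,[0,0,0],[0,0,0]],
], squeeze=40)

```text
time: 4.68
tool_pos: [450.0, -368.7, 38.5]
eef_rot: [[-0.116, 0.993, 0.002], [0.993, 0.116, -0.001], [-0.001, 0.002, -1.0]]
contact_force: [1.0, 1.9, 4.3]
finger_gap: 0.584
grasp_force: 43.9
```

```bash
python3 -c "
from h import *
go(420.5,252.6,220,11.6)"
```

```text
at [ 450.  -368.7   38.5] yaw 6.7 turn -4.9 shift cm [ 61.43   9.63 -18.23] rows>= 16
```

Emit:
play_rows([
  [0.7,[0,0,-1],[0,0,0]],
  [0.7,[0,0,-3],[0,0,0]],
  [0.7,[0,0,-4],[0,0,0]],
  [0.7,[0,0,-4],[0,0,0]],
  [0.7,[0,0,-4],[0,0,0]],
  [0.7,[0,0,-2],[0,0,0]],
  [0.7,[0,0,0],[0,0,-4.9]],
  [0.7,[2,0.3,0],[0,0,0]],
  [0.7,[3.6,0.56,0],[0,0,0]],
  [0.7,[3.6,0.56,0],[0,0,0]],
  [0.7,[3.6,0.56,0],[0,0,0]],
  [0.7,[3.6,0.56,0],[0,0,0]],
  [0.7,[3.6,0.56,0],[0,0,0]],
  [0.7,[3.6,0.56,0],[0,0,0]],
  [0.7,[3.6,0.56,0],[0,0,0]],
  [0.7,[3.6,0.56,0],[0,0,0]],
  [0.7,[3.6,0.56,0],[0,0,0]],
  [0.7,[3.6,0.56,0],[0,0,0]],
  [0.7,[3.6,0.56,0],[0,0,0]],
])

```text
time: 6.27
tool_pos: [428.2, 53.9, 217.8]
eef_rot: [[-0.2, 0.98, 0.001], [0.98, 0.2, -0.0], [-0.0, 0.001, -1.0]]
contact_force: [0.3, -0.1, -1.6]
finger_gap: 0.584
grasp_force: 43.3
```

```bash
python3 -c "
from h import *
go(419.4,258.2,120,11.6)"
```

```text
at [428.2  53.9 217.8] yaw 11.5 turn -0.1 shift cm [20.19  3.24  9.77] rows>= 6
```

Emit:
play_rows([
  [0.7,[3.3,0.53,0],[0,0,0]],
  [0.7,[3.3,0.53,0],[0,0,0]],
  [0.7,[3.3,0.53,0],[0,0,0]],
  [0.7,[3.3,0.53,0],[0,0,0]],
  [0.7,[3,0.5,0],[0,0,0]],
  [0.7,[2,0.31,0],[0,0,0]],
  [0.7,[2,0.31,0],[0,0,0]],
  [0.7,[0,0,3],[0,0,0]],
  [0.7,[0,0,3],[0,0,0]],
  [0.7,[0,0,2],[0,0,0]],
  [0.7,[0,0,1.7],[0,0,0]],
  [0.7,[0,0,0],[0,0,0]],
  [0.7,[0,0,0],[0,0,0]],
  [0.7,[0,0,0],[0,0,0]],
])

```text
time: 7.43
tool_pos: [421.0, 257.1, 121.6]
eef_rot: [[-0.2, 0.98, 0.001], [0.98, 0.2, 0.001], [0.0, 0.002, -1.0]]
contact_force: [0.0, 0.2, -1.3]
finger_gap: 0.583
grasp_force: 43.2
```

```bash
python3 -c "
from h import *
go(419.4,258.2,60,11.6)
p,d=shot('side'); Q=cloud('side',d)
h=cv2.cvtColor(p,cv2.COLOR_RGB2HSV)
b=np.linalg.norm(Q-np.array([420,252,110]),axis=2)<100
print(h[b].shape)
cv2.imwrite('pics/s1.png',cv2.resize(p[60:220,150:330,::-1],(720,640))[:600]); t,dt=shot('top')
cv2.imwrite('pics/t1.png',cv2.resize(t[150:280,100:240,::-1],(640,594)))
cv2.imwrite('pics/c1.png',np.hstack([cv2.resize(p[80:190,160:280,::-1],(400,366)),cv2.resize(t[160:270,110:230,::-1],(400,366))]))
"
```

```text
at [421.  257.1 121.6] yaw 11.6 turn -0.0 shift cm [ 0.14 -0.14  6.16] rows>= 2
(1485, 3)
```

View pics/c1.png

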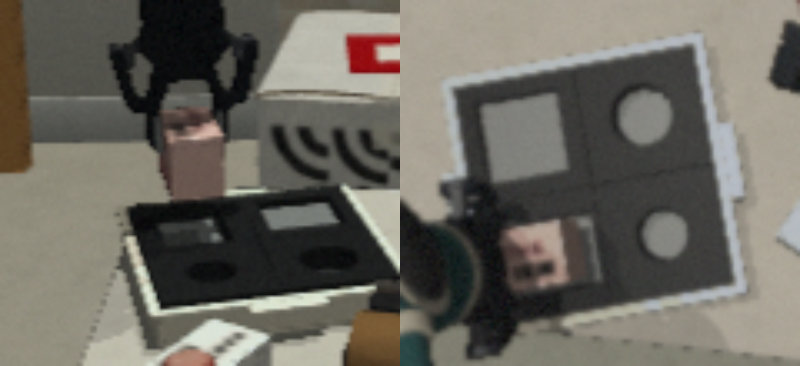

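The side crop shows the carton hanging upright over the oblong pocket at (192,165). In the top crop its end sits over the pocket at (545,255). I'll measure its visible faces.

```bash
python3 -c "
from h import *
e1=np.array([.9796,.2011]);e2=np.array([-.2011,.9796])
c=np.array([420.5,252.6])
for n,W in(('top',(110,160,230,270)),('side',(160,80,280,190))):
  p,d=load(n); P=cloud(n,d); hsv=cv2.cvtColor(p,cv2.COLOR_RGB2HSV).astype(int)
  q=p.astype(int); m=(q[...,0]-q[...,1]>18)&(q[...,0]>90)
  k=np.zeros_like(m); k[W[1]:W[3],W[0]:W[2]]=1; m&=k; m&=(P[...,2]>70)&(P[...,2]<165)&(abs(P[...,0]-420)<60)
  B=P[m]; a=(B[:,:2]-c)@e1; b=(B[:,:2]-c)@e2
  print(n,len(B),'z',np.percentile(B[:,2],[1,10,50,90,99]).round(1),'e1',np.percentile(a,[1,50,99]).round(1),'e2',np.percentile(b,[1,5,10,20,50,99]).round(1))
  tf=B[:,2]>137; print('  top e1',np.percentile(a[tf],[1,99]).round(1),'e2',np.percentile(b[tf],[1,3,99]).round(1))
  if n=='side':
    f=(B[:,2]>90)&(B[:,2]<130); print('  face e2',np.median(b[f]).round(1),'e1',np.percentile(a[f],[1,99]).round(1))
"
```

```text
top 130 z [140.8 142.7 144.7 147.3 149.2] e1 [-21.3   4.2  24.8] e2 [-45.8 -45.2 -42.5 -39.2 -28.1  -6.4]
  top e1 [-21.3  24.8] e2 [-45.8 -45.5  -6.4]
side 247 z [ 86.7  98.8 114.1 144.5 145.7] e1 [-78.2  -3.5  23.5] e2 [-386.3 -382.7 -379.5 -371.1  -47.    26.5]
  top e1 [-23.3  23.7] e2 [-51.9 -49.8  27.3]
  face e2 -51.4 e1 [-79.4  21.9]
```

Emit:
play_rows([
  [0.7,[0.5,-0.1,0],[0,0,0]],
  [0.7,[0,0,2],[0,0,0]],
  [0.7,[0,0,1.5],[0,0,0]],
  [0.7,[0,0,0.8],[0,0,0]],
  [0.7,[0,0,0.5],[0,0,0]],
  [0.7,[0,0,0.5],[0,0,0]],
  [0.7,[0,0,0.4],[0,0,0]],
  [0.7,[0,0,0.3],[0,0,0]],
  [0.7,[0,0,0],[0,0,0]],
  [0.7,[0,0,0],[0,0,0]],
  [0.7,[0,0,0],[0,0,0]],
])

```text
time: 8.45
tool_pos: [418.6, 261.7, 60.7]
eef_rot: [[-0.201, 0.98, 0.001], [0.98, 0.201, 0.0], [0.0, 0.001, -1.0]]
contact_force: [0.9, -0.8, -1.9]
finger_gap: 0.581
grasp_force: 43.3
```

Emit:
play_rows([
  [0.7,[0,0,0.15],[0,0,0]],
  [0.7,[0,0,0],[0,0,0]],
  [0.2,[0,0,0],[0,0,0]],
  [0.2,[0,0,0],[0,0,0]],
  [0.2,[0,0,0],[0,0,0]],
  [0.2,[0,0,0],[0,0,0]],
  [0.2,[0,0,-1],[0,0,0]],
  [0.2,[0,0,-2],[0,0,0]],
  [0.2,[0,0,-4],[0,0,0]],
  [0.2,[0,0,-4],[0,0,0]],
  [0.1,[0,0,-3],[0,0,0]],
  [0.1,[0,0,0],[0,0,0]],
  [0.1,[0,0,0],[0,0,0]],
])

```text
time: 9.53
tool_pos: [420.1, 262.5, 202.5]
eef_rot: [[-0.201, 0.98, 0.006], [0.98, 0.201, 0.003], [0.002, 0.007, -1.0]]
contact_force: [-0.9, 0.2, -1.5]
finger_gap: 0.898
grasp_force: 0.0
```

```bash
python3 -c "
from h import *
go(427.5,-228.3,200,-44.3)
e1=np.array([.9796,.2011]);e2=np.array([-.2011,.9796]);c=np.array([420.5,252.6])
p,d=shot('side');Q=cloud('side',d);q=p.astype(int)
for lo,hi in((30,58),(70,95)):
  m=(q[...,0]-q[...,1]>18)&(Q[...,2]>lo)&(Q[...,2]<hi)&(abs(Q[...,0]-420)<60)&(abs(Q[...,1]-250)<80)
  B=Q[m];print(len(B),'z',np.median(B[:,2]),'e1',np.percentile((B[:,:2]-c)@e1,[1,99]).round(1),'e2',np.percentile((B[:,:2]-c)@e2,[2,50,99]).round(1))
"
```

```text
at [420.1 262.5 202.5] yaw 11.6 turn 55.9 shift cm [-34.61  34.81   0.09] rows>= 12
31 z 44.13259892271208 e1 [-25.2  19.8] e2 [-47.8 -42.2   0. ]
132 z 80.74061360182776 e1 [-24.4  22. ] e2 [-44.9  -6.9  35.3]
```

Emit:
play_rows([
  [0.05,[0,0,0],[0,0,7]],
  [0.05,[0,0,0],[0,0,7]],
  [0.05,[0,0,0],[0,0,7]],
  [0.05,[0,0,0],[0,0,7]],
  [0.05,[0,0,0],[0,0,7]],
  [0.05,[0,0,0],[0,0,7]],
  [0.05,[0,0,0],[0,0,7]],
  [0.05,[0,0,0],[0,0,7]],
  [0.05,[-2.88,2.9,0],[0,0,0]],
  [0.05,[-2.88,2.9,0],[0,0,0]],
  [0.05,[-2.88,2.9,0],[0,0,0]],
  [0.05,[-2.88,2.9,0],[0,0,0]],
  [0.05,[-2.88,2.9,0],[0,0,0]],
  [0.05,[-2.88,2.9,0],[0,0,0]],
  [0.05,[-2.88,2.9,0],[0,0,0]],
  [0.05,[-2.88,2.9,0],[0,0,0]],
  [0.05,[-2.88,2.9,0],[0,0,0]],
  [0.05,[-2.88,2.9,0],[0,0,0]],
  [0.05,[-2.88,2.9,0],[0,0,0]],
])

```text
time: 11.17
tool_pos: [422.3, -189.4, 196.7]
eef_rot: [[0.7, 0.714, -0.003], [0.714, -0.7, 0.002], [-0.001, -0.004, -1.0]]
contact_force: [1.4, -0.2, -0.2]
finger_gap: 0.95
grasp_force: 0.0
```

Emit:
play_rows([
  [0.05,[-1.5,1.5,0],[0,0,0]],
  [0.05,[-1.4,1.4,0],[0,0,0]],
  [0.05,[0,0,3],[0,0,0]],
  [0.05,[0,0,3],[0,0,0]],
  [0.05,[0,0,0],[0,0,0]],
  [0.05,[0,0,0],[0,0,0]],
  [0.05,[0,0,0],[0,0,0]],
])

```text
time: 11.75
tool_pos: [424.4, -228.7, 138.6]
eef_rot: [[0.7, 0.714, -0.001], [0.714, -0.7, 0.001], [-0.0, -0.002, -1.0]]
contact_force: [0.6, 0.6, 0.7]
finger_gap: 0.951
grasp_force: 0.0
```

```bash
python3 -c "
from h import *
go(427.5,-228.3,23,-44.3)"
```

```text
at [ 424.4 -228.7  138.6] yaw -44.4 turn -0.1 shift cm [ 0.25  0.22 11.56] rows>= 3
```

Emit:
play_rows([
  [0.05,[0.25,0.22,0],[0,0,0]],
  [0.05,[0,0,3],[0,0,0]],
  [0.05,[0,0,3],[0,0,0]],
  [0.05,[0,0,2.5],[0,0,0]],
  [0.05,[0,0,1.5],[0,0,0]],
  [0.05,[0,0,1],[0,0,0]],
  [0.05,[0,0,0.5],[0,0,0]],
  [0.05,[0,0,0],[0,0,0]],
  [0.05,[0,0,0],[0,0,0]],
  [0.6,[0,0,0],[0,0,0]],
  [0.6,[0,0,0],[0,0,0]],
  [0.6,[0,0,0],[0,0,0]],
  [0.6,[0,0,0],[0,0,0]],
  [0.6,[0,0,0],[0,0,0]],
], squeeze=40)

```text
time: 12.92
tool_pos: [429.4, -229.6, 25.4]
eef_rot: [[0.7, 0.714, 0.003], [0.714, -0.7, -0.001], [0.001, 0.003, -1.0]]
contact_force: [0.1, 0.5, 6.6]
finger_gap: 0.698
grasp_force: 44.5
```

```bash
python3 -c "
from h import *
go(526.3,274.6,180,11.6)"
```

```text
at [ 429.4 -229.6   25.4] yaw -44.4 turn -56.0 shift cm [ 47.41  19.67 -15.51] rows>= 14
```

Emit:
play_rows([
  [0.6,[0,0,-1],[0,0,0]],
  [0.6,[0,0,-3],[0,0,0]],
  [0.6,[0,0,-4],[0,0,0]],
  [0.6,[0,0,-4],[0,0,0]],
  [0.6,[0,0,-3.5],[0,0,0]],
  [0.6,[0,0,0],[0,0,-7]],
  [0.6,[0,0,0],[0,0,-7]],
  [0.6,[0,0,0],[0,0,-7]],
  [0.6,[0,0,0],[0,0,-7]],
  [0.6,[0,0,0],[0,0,-7]],
  [0.6,[0,0,0],[0,0,-7]],
  [0.6,[0,0,0],[0,0,-7]],
  [0.6,[0,0,0],[0,0,-7]],
  [0.6,[0,0,0],[0,0,0]],
])

```text
time: 14.08
tool_pos: [427.7, -228.7, 179.2]
eef_rot: [[-0.203, 0.979, -0.0], [0.979, 0.203, -0.0], [-0.0, -0.0, -1.0]]
contact_force: [-0.4, 0.4, -0.4]
finger_gap: 0.693
grasp_force: 43.7
```

Emit:
play_rows([
  [0.6,[2,0.8,0],[0,0,0]],
  [0.6,[3.6,1.5,0],[0,0,0]],
  [0.6,[3.6,1.5,0],[0,0,0]],
  [0.6,[3.6,1.5,0],[0,0,0]],
  [0.6,[3.6,1.5,0],[0,0,0]],
  [0.6,[3.6,1.5,0],[0,0,0]],
  [0.6,[3.6,1.5,0],[0,0,0]],
  [0.6,[3.6,1.5,0],[0,0,0]],
  [0.6,[3.6,1.5,0],[0,0,0]],
  [0.6,[3.6,1.5,0],[0,0,0]],
  [0.6,[3.6,1.5,0],[0,0,0]],
  [0.6,[3.6,1.5,0],[0,0,0]],
  [0.6,[3,1.25,0],[0,0,0]],
  [0.6,[2,0.8,0],[0,0,0]],
  [0.6,[0.8,0.32,0],[0,0,0]],
  [0.6,[0,0,3],[0,0,0]],
  [0.6,[0,0,3],[0,0,0]],
  [0.6,[0,0,0],[0,0,0]],
  [0.6,[0,0,0],[0,0,0]],
  [0.6,[0,0,0],[0,0,0]],
])

```text
time: 15.75
tool_pos: [526.1, 274.6, 119.9]
eef_rot: [[-0.199, 0.98, 0.001], [0.98, 0.199, 0.0], [-0.0, 0.001, -1.0]]
contact_force: [0.6, -0.4, -0.2]
finger_gap: 0.695
grasp_force: 43.7
```

```bash
python3 -c "
from h import *
go(526.3,274.6,60,11.6)
e1=np.array([.9796,.2011]);e2=np.array([-.2011,.9796]);c=np.array([526.3,274.6])
for n in('top','side'):
  p,d=shot(n);Q=cloud(n,d);q=p.astype(int)
  m=(q.min(2)>95)&(Q[...,2]>85)&(Q[...,2]<150)&(abs(Q[...,0]-526)<60)&(abs(Q[...,1]-272)<60)
  B=Q[m];a=(B[:,:2]-c)@e1;b=(B[:,:2]-c)@e2
  print(n,len(B),'z',np.percentile(B[:,2],[2,50,98]).round(1),'e1',np.percentile(a,[1,99]).round(1),'e2',np.percentile(b,[1,5,50,99]).round(1))
"
```

```text
at [526.1 274.6 119.9] yaw 11.5 turn -0.1 shift cm [-0.    0.01  5.99] rows>= 2
top 121 z [127.4 130.4 134.2] e1 [-28.6  29.7] e2 [-31.8 -30.9 -24.4  -9.7]
side 206 z [ 98.4 119.  132.6] e1 [-26.2  29.2] e2 [-36.2 -34.9 -30.4  17.8]
```

Emit:
play_rows([
  [0.6,[0.2,0,0],[0,0,0]],
  [0.6,[0,0,2],[0,0,0]],
  [0.6,[0,0,1.5],[0,0,0]],
  [0.6,[0,0,1],[0,0,0]],
  [0.6,[0,0,0.7],[0,0,0]],
  [0.6,[0,0,0.5],[0,0,0]],
  [0.6,[0,0,0.3],[0,0,0]],
  [0.6,[0,0,0.3],[0,0,0]],
  [0.6,[0,0,0],[0,0,0]],
  [0.6,[0,0,0],[0,0,0]],
  [0.6,[0,0,0],[0,0,0]],
])

```text
time: 16.77
tool_pos: [525.7, 277.2, 56.3]
eef_rot: [[-0.201, 0.98, 0.001], [0.98, 0.201, 0.0], [0.0, 0.001, -1.0]]
contact_force: [0.2, -0.0, -0.2]
finger_gap: 0.697
grasp_force: 43.8
```

Emit:
play_rows([
  [0.6,[0,0,0.1],[0,0,0]],
  [0.6,[0,0,0],[0,0,0]],
  [0.15,[0,0,0],[0,0,0]],
  [0.1,[0,0,0],[0,0,0]],
  [0.1,[0,0,0],[0,0,0]],
  [0.1,[0,0,0],[0,0,0]],
  [0.1,[0,0,-1],[0,0,0]],
  [0.1,[0,0,-2],[0,0,0]],
  [0.1,[0,0,-4],[0,0,0]],
  [0.1,[0,0,-4],[0,0,0]],
  [0.1,[0,0,-3.5],[0,0,0]],
  [0.1,[0,0,-2],[0,0,0]],
  [0.1,[0,0,0],[0,0,0]],
  [0.1,[0,0,0],[0,0,0]],
])

```text
time: 17.93
tool_pos: [526.4, 277.5, 222.8]
eef_rot: [[-0.201, 0.98, 0.004], [0.98, 0.201, 0.002], [0.001, 0.005, -1.0]]
contact_force: [-0.5, 0.2, -0.2]
finger_gap: 0.899
grasp_force: 0.0
```

```bash
python3 -c "
from h import *
go(556,-190,210,90)
e1=np.array([.9796,.2011]);e2=np.array([-.2011,.9796]);c=np.array([526.3,274.6])
p,d=shot('side');Q=cloud('side',d);q=p.astype(int)
m=(q.min(2)>95)&(Q[...,2]>50)&(Q[...,2]<90)&(abs(Q[...,0]-526)<60)&(abs(Q[...,1]-272)<60)
B=Q[m];a=(B[:,:2]-c)@e1;b=(B[:,:2]-c)@e2
print('z',np.percentile(B[:,2],[2,50,75,98]).round(1),'e1',np.percentile(a,[1,99]).round(1),'e2',np.percentile(b,[1,5,50,99]).round(1))
"
```

```text
at [526.4 277.5 222.8] yaw 11.6 turn -78.4 shift cm [ -2.95 -46.75   1.19] rows>= 12
z [50.7 65.1 66.3 67.8] e1 [-29.2  27.2] e2 [-33.4 -31.3 -17.8  25.6]
```

Emit:
play_rows([
  [0.1,[0,0,0],[0,0,-7.1]],
  [0.1,[0,0,0],[0,0,-7.1]],
  [0.1,[0,0,0],[0,0,-7.1]],
  [0.1,[0,0,0],[0,0,-7.1]],
  [0.1,[0,0,0],[0,0,-7.1]],
  [0.1,[0,0,0],[0,0,-7.1]],
  [0.1,[0,0,0],[0,0,-7.1]],
  [0.1,[0,0,0],[0,0,-7.1]],
  [0.1,[0,0,0],[0,0,-7.1]],
  [0.1,[0,0,0],[0,0,-7.1]],
  [0.1,[0,0,0],[0,0,-7.1]],
  [0.1,[-0.25,-3.9,0.1],[0,0,0]],
  [0.1,[-0.25,-3.9,0.1],[0,0,0]],
  [0.1,[-0.25,-3.9,0.1],[0,0,0]],
  [0.1,[-0.25,-3.9,0.1],[0,0,0]],
  [0.1,[-0.25,-3.9,0.1],[0,0,0]],
  [0.1,[-0.25,-3.9,0.1],[0,0,0]],
  [0.1,[-0.25,-3.9,0.1],[0,0,0]],
  [0.1,[-0.25,-3.9,0.1],[0,0,0]],
  [0.1,[-0.25,-3.9,0.1],[0,0,0]],
])

```text
time: 19.65
tool_pos: [543.8, -75.7, 208.3]
eef_rot: [[-1.0, 0.006, -0.004], [0.006, 1.0, 0.001], [0.004, 0.001, -1.0]]
contact_force: [0.7, 0.3, -0.3]
finger_gap: 0.901
grasp_force: 0.0
```

Emit:
play_rows([
  [0.1,[-0.2,-3.5,0],[0,0,0]],
  [0.1,[-0.2,-3,0],[0,0,0]],
  [0.1,[-0.2,-3,0],[0,0,0]],
  [0.1,[-0.1,-2,0],[0,0,0]],
  [0.1,[0,0,2],[0,0,0]],
  [0.1,[0,0,2],[0,0,0]],
  [0.1,[0,0,0],[0,0,0]],
  [0.1,[0,0,0],[0,0,0]],
  [0.1,[0,0,0],[0,0,0]],
])

```text
time: 20.4
tool_pos: [551.6, -188.8, 170.1]
eef_rot: [[-1.0, 0.005, -0.002], [0.005, 1.0, 0.001], [0.002, 0.001, -1.0]]
contact_force: [0.1, -0.2, -0.8]
finger_gap: 0.904
grasp_force: 0.0
```

```bash
python3 -c "
from h import *
go(556,-190,45,90)"
```

```text
at [ 551.6 -188.8  170.1] yaw 89.7 turn -0.3 shift cm [-0.46 -0.13 12.51] rows>= 4
```

Emit:
play_rows([
  [0.1,[-0.45,-0.1,0],[0,0,0]],
  [0.1,[0,0,3],[0,0,0]],
  [0.1,[0,0,3],[0,0,0]],
  [0.1,[0,0,2.5],[0,0,0]],
  [0.1,[0,0,2],[0,0,0]],
  [0.1,[0,0,1.4],[0,0,0]],
  [0.1,[0,0,0.5],[0,0,0]],
  [0.1,[0,0,0],[0,0,0]],
  [0.1,[0,0,0],[0,0,0]],
  [0.45,[0,0,0],[0,0,0]],
  [0.55,[0,0,0],[0,0,0]],
  [0.65,[0,0,0],[0,0,0]],
  [0.75,[0,0,0],[0,0,0]],
  [0.8,[0,0,0],[0,0,0]],
  [0.8,[0,0,0],[0,0,0]],
  [0.8,[0,0,0],[0,0,0]],
  [0.8,[0,0,0],[0,0,0]],
], squeeze=30)

```text
time: 21.82
tool_pos: [557.4, -190.5, 48.0]
eef_rot: [[-1.0, 0.006, 0.002], [0.006, 1.0, -0.001], [-0.002, -0.0, -1.0]]
contact_force: [-0.9, 1.6, 6.4]
finger_gap: 0.366
grasp_force: 29.8
```

```bash
python3 -c "
from h import *
go(442.3,147,200,90)"
```

```text
at [ 557.4 -190.5   48. ] yaw 89.7 turn -0.3 shift cm [ 11.49  33.74 -15.23] rows>= 10
```

Emit:
play_rows([
  [0.8,[0,0,-1],[0,0,0]],
  [0.8,[0,0,-2.5],[0,0,0]],
  [0.8,[0,0,-3.5],[0,0,0]],
  [0.8,[0,0,-3.5],[0,0,0]],
  [0.8,[0,0,-3],[0,0,0]],
  [0.8,[0,0,-2],[0,0,0]],
  [0.8,[0.5,1.5,0],[0,0,0]],
  [0.8,[1,2.9,0],[0,0,0]],
  [0.8,[1,2.9,0],[0,0,0]],
  [0.8,[1,2.9,0],[0,0,0]],
  [0.8,[1,2.9,0],[0,0,0]],
  [0.8,[1,2.9,0],[0,0,0]],
  [0.8,[1,2.9,0],[0,0,0]],
  [0.8,[1,2.9,0],[0,0,0]],
  [0.8,[1,2.9,0],[0,0,0]],
  [0.8,[1,2.9,0],[0,0,0]],
  [0.8,[1,2.9,0],[0,0,0]],
  [0.8,[1,2.9,0],[0,0,0]],
  [0.8,[0,0.3,0],[0,0,0]],
  [0.8,[0,0,0],[0,0,0]],
])

```text
time: 23.48
tool_pos: [441.8, 148.8, 200.8]
eef_rot: [[-1.0, 0.002, -0.002], [0.002, 1.0, -0.0], [0.002, -0.0, -1.0]]
contact_force: [-0.4, 0.9, -0.0]
finger_gap: 0.366
grasp_force: 30.1
```

Emit:
play_rows([
  [0.8,[0,0,2.5],[0,0,0]],
  [0.8,[0,0,2.5],[0,0,0]],
  [0.8,[0,0,1.5],[0,0,0]],
  [0.8,[0,0,0],[0,0,0]],
  [0.8,[0,0,0],[0,0,0]],
  [0.8,[0,0,0],[0,0,0]],
])

```text
time: 23.98
tool_pos: [444.2, 147.0, 137.5]
eef_rot: [[-1.0, 0.007, 0.001], [0.007, 1.0, 0.0], [-0.001, 0.0, -1.0]]
contact_force: [-0.9, 0.4, 0.3]
finger_gap: 0.362
grasp_force: 30.1
```

```bash
python3 -c "
from h import *
go(442.3,147,63,90)
p,d=shot('side');t,dt=shot('top')
cv2.imwrite('pics/c2.png',np.hstack([cv2.resize(p[80:190,160:280,::-1],(400,366)),cv2.resize(t[160:270,130:250,::-1],(400,366))]))
for n,p,d in(('side',p,d),('top',t,dt)):
  Q=cloud(n,d);q=p.astype(int)
  for lo,hi in((65,90),(95,112),(125,136),(142,170)):
    m=(Q[...,2]>lo)&(Q[...,2]<hi)&(np.hypot(Q[...,0]-442,Q[...,1]-147)<24)
    B=Q[m]
    if len(B):print(n,lo,len(B),'x',np.percentile(B[:,0],[2,98]).round(1),'y',np.percentile(B[:,1],[2,98]).round(1))
"
```

```text
at [444.2 147.  137.5] yaw 89.6 turn -0.4 shift cm [0.2  0.   7.45] rows>= 2
side 65 1 x [434.6 434.6] y [137.3 137.3]
side 95 57 x [429.4 458.5] y [127.5 143.8]
side 125 25 x [427.4 459.3] y [124.4 145.9]
side 142 25 x [428.3 457. ] y [123.7 151.6]
```

View pics/c2.png

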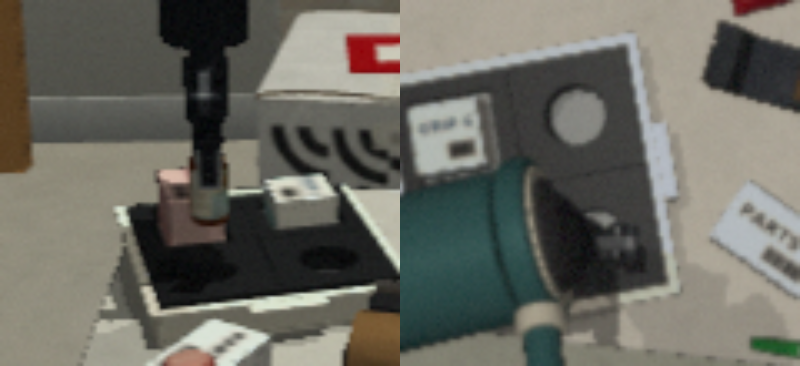

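The side crop shows the bottle hanging upright over the dropper pocket at (208,190). The kit and clip cartons are seated.

Emit:
play_rows([
  [0.8,[0.2,0,0],[0,0,0]],
  [0.8,[0,0,2],[0,0,0]],
  [0.8,[0,0,1.5],[0,0,0]],
  [0.8,[0,0,1],[0,0,0]],
  [0.8,[0,0,0.8],[0,0,0]],
  [0.8,[0,0,0.7],[0,0,0]],
  [0.8,[0,0,0.5],[0,0,0]],
  [0.8,[0,0,0.4],[0,0,0]],
  [0.8,[0,0,0.3],[0,0,0]],
  [0.8,[0,0,0],[0,0,0]],
  [0.8,[0,0,0],[0,0,0]],
  [0.8,[0,0,0],[0,0,0]],
])

```text
time: 25.08
tool_pos: [441.9, 147.6, 65.2]
eef_rot: [[-1.0, 0.006, 0.001], [0.006, 1.0, 0.0], [-0.001, 0.0, -1.0]]
contact_force: [0.6, 0.2, -0.6]
finger_gap: 0.364
grasp_force: 30.1
```

Emit:
play_rows([
  [0.8,[0,0,0.15],[0,0,0]],
  [0.8,[0,0,0],[0,0,0]],
  [0.55,[0,0,0],[0,0,0]],
  [0.45,[0,0,0],[0,0,0]],
  [0.4,[0,0,0],[0,0,0]],
  [0.4,[0,0,0],[0,0,0]],
  [0.4,[0,0,0],[0,0,0]],
  [0.4,[0,0,-1],[0,0,0]],
  [0.4,[0,0,-2],[0,0,0]],
  [0.4,[0,0,-3],[0,0,0]],
  [0.4,[0,0,-4],[0,0,0]],
  [0.3,[0,0,-4],[0,0,0]],
  [0.2,[0,0,-2],[0,0,0]],
  [0.2,[0,0,0],[0,0,0]],
  [0.2,[0,0,0],[0,0,0]],
])

```text
time: 26.33
tool_pos: [442.8, 147.8, 225.9]
eef_rot: [[-1.0, 0.006, 0.005], [0.006, 1.0, 0.001], [-0.005, 0.001, -1.0]]
contact_force: [0.1, -0.3, -0.2]
finger_gap: 0.802
grasp_force: 0.0
```

```bash
python3 -c "
from h import *
go(434.5,-126,210,90)
go(434.5,-126,210,-16)
p,d=shot('side')
cv2.imwrite('pics/c3.png',np.hstack([cv2.resize(p[80:190,160:280,::-1],(400,366)),cv2.resize(p[170:240,180:256,::-1],(400,366))]))
t,dt=load('top'); u=t[215:260,260:310]
p0=np.load('pics/last_top.npz')['p']
Q=cloud('side',d);m=(np.hypot(Q[...,0]-442,Q[...,1]-147)<26)
for lo,hi in((50,75),(75,90),(95,125)):
  B=Q[m&(Q[...,2]>lo)&(Q[...,2]<hi)]
  if len(B):print(lo,len(B),'x',np.percentile(B[:,0],[2,98]).round(1),'y',np.percentile(B[:,1],[2,98]).round(1),'zmax',B[:,2].max())
# roll-on outline from top (cap): pinkish mask -> ellipse on plane z=90
t,dt=shot('top'); q=t.astype(int); m=((q[...,0]-q[...,2]>25)).astype(np.uint8); m[:, :265]=0; m[:,300:]=0; m[:220]=0; m[250:]=0
P=cloud('top',dt); m2=((P[...,2]>70)&(np.hypot(P[...,0]-435,P[...,1]+126)<35)).astype(np.uint8)
for mm in(m,m2):
  c=max(cv2.findContours(mm,0,1)[0],key=cv2.contourArea).reshape(-1,2); print(len(c)); print(cv2.fitEllipse(plane('top',c,92)[:,:2].astype(np.float32)))
"
```

```text
at [442.8 147.8 225.9] yaw 89.7 turn -0.3 shift cm [  0.83 -27.38   1.55] rows>= 7
at [442.8 147.8 225.9] yaw 89.7 turn 105.7 shift cm [-26.55   6.75   1.55] rows>= 7
50 92 x [424.4 457.1] y [130.7 147. ] zmax 74.81274864970032
75 45 x [428.  452.3] y [130.9 148.4] zmax 89.88755689222603
95 31 x [434.9 446.6] y [139.2 148.6] zmax 117.90889410832392
37
((433.8939514160156, -126.92586517333984), (32.84839630126953, 38.035247802734375), 124.63311767578125)
37
((434.5342712402344, -126.143310546875), (32.99934768676758, 39.488101959228516), 119.42364501953125)
```

View pics/c3.png

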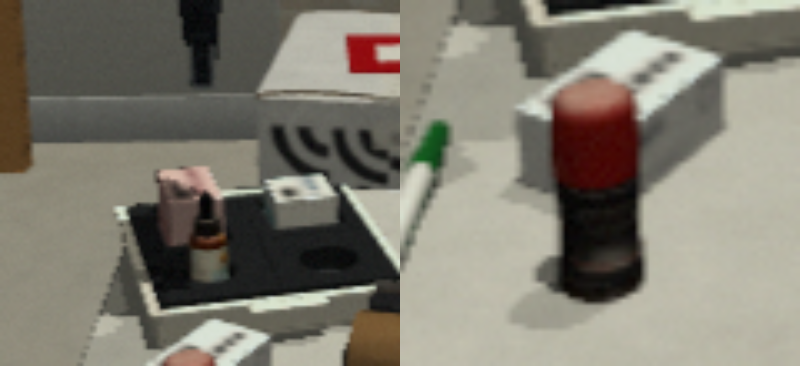

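The left crop shows the dropper upright in its pocket (208,250). The right crop shows the roll-on with its red cap filling the upper half. Its minor axis lies at about −58°, so I'll grip it across that.

Emit:
play_rows([
  [0.2,[0.1,-3.4,0],[0,0,0]],
  [0.2,[0.1,-3.4,0],[0,0,0]],
  [0.2,[0.1,-3.4,0],[0,0,0]],
  [0.2,[0.1,-3.4,0],[0,0,0]],
  [0.2,[0.1,-3.4,0],[0,0,0]],
  [0.2,[0.1,-3.4,0],[0,0,0]],
  [0.2,[0.1,-3.4,0],[0,0,0]],
  [0.2,[0.1,-3.4,0],[0,0,0]],
  [0.2,[0,0,0],[0,0,7]],
  [0.2,[0,0,0],[0,0,7]],
  [0.2,[0,0,0],[0,0,7]],
  [0.2,[0,0,0],[0,0,7]],
  [0.2,[0,0,0],[0,0,7]],
  [0.2,[0,0,0],[0,0,7]],
  [0.2,[0,0,0],[0,0,7]],
  [0.2,[0,0,0],[0,0,7]],
  [0.2,[0,0,0],[0,0,7]],
  [0.2,[0,0,0],[0,0,7]],
  [0.2,[0,0,0],[0,0,7]],
  [0.2,[0,0,0],[0,0,7]],
])

```text
time: 28.1
tool_pos: [430.4, -124.0, 220.8]
eef_rot: [[-0.093, 0.996, -0.005], [0.996, 0.093, 0.002], [0.002, -0.004, -1.0]]
contact_force: [0.4, -0.4, -0.4]
finger_gap: 0.794
grasp_force: 0.0
```

Emit:
play_rows([
  [0.2,[0,0,0],[0,0,7]],
  [0.2,[0,0,0],[0,0,7]],
  [0.2,[0,0,0],[0,0,7]],
  [0.2,[0,0,0],[0,0,7]],
  [0.2,[0,0,0],[0,0,7]],
  [0.2,[0,0,0],[0,0,7]],
  [0.2,[0,0,0],[0,0,7]],
  [0.2,[0,0,0],[0,0,7]],
  [0.2,[0,0,0],[0,0,7]],
  [0.2,[0,0,4],[0,0,0]],
  [0.2,[0,0,0],[0,0,0]],
  [0.2,[0,0,0],[0,0,0]],
  [0.2,[0,0,0],[0,0,0]],
])

```text
time: 29.18
tool_pos: [431.2, -124.2, 182.5]
eef_rot: [[0.842, 0.54, -0.003], [0.54, -0.842, 0.001], [-0.002, -0.002, -1.0]]
contact_force: [1.4, -1.3, 0.7]
finger_gap: 0.802
grasp_force: 0.0
```

```bash
python3 -c "
from h import *
go(434.3,-126.5,56,-58)"
```

```text
at [ 431.2 -124.2  182.5] yaw -57.3 turn 0.7 shift cm [ 0.17  0.38 12.65] rows>= 4
```

Emit:
play_rows([
  [0.2,[0.15,0.35,0],[0,0,0]],
  [0.2,[0,0,3],[0,0,0]],
  [0.2,[0,0,3],[0,0,0]],
  [0.2,[0,0,3],[0,0,0]],
  [0.2,[0,0,2],[0,0,0]],
  [0.2,[0,0,1.1],[0,0,0]],
  [0.2,[0,0,0.5],[0,0,0]],
  [0.2,[0,0,0],[0,0,0]],
  [0.2,[0,0,0],[0,0,0]],
  [0.4,[0,0,0],[0,0,0]],
  [0.5,[0,0,0],[0,0,0]],
  [0.6,[0,0,0],[0,0,0]],
  [0.7,[0,0,0],[0,0,0]],
  [0.75,[0,0,0],[0,0,0]],
  [0.75,[0,0,0],[0,0,0]],
  [0.75,[0,0,0],[0,0,0]],
  [0.75,[0,0,0],[0,0,0]],
], squeeze=30)

```text
time: 30.6
tool_pos: [436.1, -126.8, 58.6]
eef_rot: [[0.842, 0.54, 0.002], [0.54, -0.842, -0.0], [0.001, 0.001, -1.0]]
contact_force: [-2.3, 1.2, 6.9]
finger_gap: 0.399
grasp_force: 29.5
```

```bash
python3 -c "
from h import *
go(547.6,168.6,205)"
```

```text
at [ 436.1 -126.8   58.6] yaw -57.3 turn 0 shift cm [ 25.35 -18.83 -14.62] rows>= 9
```

Emit:
play_rows([
  [0.75,[0,0,-1],[0,0,0]],
  [0.75,[0,0,-2.5],[0,0,0]],
  [0.75,[0,0,-3.5],[0,0,0]],
  [0.75,[0,0,-3.5],[0,0,0]],
  [0.75,[0,0,-3],[0,0,0]],
  [0.75,[0,0,-1.5],[0,0,0]],
  [0.75,[1.2,-0.9,0],[0,0,0]],
  [0.75,[2.3,-1.7,0],[0,0,0]],
  [0.75,[2.3,-1.7,0],[0,0,0]],
  [0.75,[2.3,-1.7,0],[0,0,0]],
  [0.75,[2.3,-1.7,0],[0,0,0]],
  [0.75,[2.3,-1.7,0],[0,0,0]],
  [0.75,[2.3,-1.7,0],[0,0,0]],
  [0.75,[2.3,-1.7,0],[0,0,0]],
  [0.75,[2.3,-1.7,0],[0,0,0]],
  [0.75,[2.3,-1.7,0],[0,0,0]],
  [0.75,[2.3,-1.7,0],[0,0,0]],
  [0.75,[1.2,-0.95,0],[0,0,0]],
  [0.75,[0,0,0],[0,0,0]],
  [0.75,[0,0,0],[0,0,0]],
])

```text
time: 32.27
tool_pos: [546.9, 169.3, 207.4]
eef_rot: [[0.841, 0.541, -0.001], [0.541, -0.841, -0.001], [-0.001, 0.0, -1.0]]
contact_force: [-0.8, -0.3, -0.7]
finger_gap: 0.4
grasp_force: 30.1
```

Emit:
play_rows([
  [0.75,[0,0,2.5],[0,0,0]],
  [0.75,[0,0,2],[0,0,0]],
  [0.75,[0,0,0],[0,0,0]],
  [0.75,[0,0,0],[0,0,0]],
  [0.75,[0,0,0],[0,0,0]],
])

```text
time: 32.68
tool_pos: [547.5, 168.2, 163.3]
eef_rot: [[0.842, 0.539, 0.001], [0.539, -0.842, -0.0], [0.001, 0.001, -1.0]]
contact_force: [0.1, -0.2, -0.5]
finger_gap: 0.398
grasp_force: 30.1
```

```bash
python3 -c "
from h import *
go(547.6,168.6,73.6)
p,d=shot('side');Q=cloud('side',d);m=(np.hypot(Q[...,0]-548,Q[...,1]-168)<30)
for lo,hi in((95,105),(105,125),(125,145)):
  B=Q[m&(Q[...,2]>lo)&(Q[...,2]<hi)]
  if len(B):print(lo,len(B),'x',np.percentile(B[:,0],[2,98]).round(1),'y',np.percentile(B[:,1],[2,98]).round(1))
"
```

```text
at [547.5 168.2 163.3] yaw -57.4 turn 0 shift cm [ 0.03 -0.03  8.97] rows>= 3
95 1 x [555.8 555.8] y [156. 156.]
105 81 x [526.4 565.3] y [146.3 166.7]
125 87 x [526.6 562. ] y [146.8 165.1]
```

Emit:
play_rows([
  [0.75,[0.1,0.05,0],[0,0,0]],
  [0.75,[0,0,2.5],[0,0,0]],
  [0.75,[0,0,2],[0,0,0]],
  [0.75,[0,0,1.2],[0,0,0]],
  [0.75,[0,0,0.8],[0,0,0]],
  [0.75,[0,0,0.8],[0,0,0]],
  [0.75,[0,0,0.6],[0,0,0]],
  [0.75,[0,0,0.5],[0,0,0]],
  [0.75,[0,0,0.4],[0,0,0]],
  [0.75,[0,0,0],[0,0,0]],
  [0.75,[0,0,0],[0,0,0]],
  [0.75,[0,0,0],[0,0,0]],
])

```text
time: 33.73
tool_pos: [548.6, 169.4, 74.7]
eef_rot: [[0.842, 0.54, 0.001], [0.54, -0.842, 0.0], [0.001, 0.0, -1.0]]
contact_force: [-0.3, -0.4, -1.7]
finger_gap: 0.401
grasp_force: 30.1
```

Emit:
play_rows([
  [0.75,[0,0,0.1],[0,0,0]],
  [0.75,[0,0,0],[0,0,0]],
  [0.55,[0,0,0],[0,0,0]],
  [0.45,[0,0,0],[0,0,0]],
  [0.35,[0,0,0],[0,0,0]],
  [0.35,[0,0,0],[0,0,0]],
  [0.35,[0,0,0],[0,0,0]],
  [0.35,[0,0,-1],[0,0,0]],
  [0.35,[0,0,-2],[0,0,0]],
  [0.35,[0,0,-3],[0,0,0]],
  [0.35,[0,0,-4],[0,0,0]],
  [0.35,[0,0,-4],[0,0,0]],
  [0.35,[0,0,-3],[0,0,0]],
  [0.35,[0,0,0],[0,0,0]],
  [0.35,[0,0,0],[0,0,0]],
])

```text
time: 34.98
tool_pos: [550.2, 169.8, 247.5]
eef_rot: [[0.842, 0.54, 0.007], [0.54, -0.842, 0.002], [0.007, 0.002, -1.0]]
contact_force: [-0.6, -0.3, -0.2]
finger_gap: 0.654
grasp_force: 0.0
```

Emit:
play_rows([
  [0.35,[-1,3.5,0],[0,0,0]],
  [0.35,[-1,3.5,0],[0,0,0]],
  [0.35,[-1,3.5,0],[0,0,0]],
  [0.35,[-1,3.5,0],[0,0,0]],
  [0.35,[-1,3.5,0],[0,0,0]],
  [0.35,[-1,3.5,0],[0,0,0]],
  [0.35,[-1,3.5,0],[0,0,0]],
  [0.35,[0,0,0],[0,0,0]],
  [0.35,[0,0,0],[0,0,0]],
  [0.35,[0,0,0],[0,0,0]],
  [0.35,[0,0,0],[0,0,0]],
])

```text
time: 35.9
tool_pos: [620.7, -73.6, 242.2]
eef_rot: [[0.841, 0.54, -0.002], [0.54, -0.841, 0.001], [-0.001, -0.002, -1.0]]
contact_force: [1.0, -0.7, 0.4]
finger_gap: 0.649
grasp_force: 0.0
```

```bash
python3 -c "
from h import *
p,d=shot('side');t,dt=shot('top')
cv2.imwrite('pics/c4.png',np.hstack([cv2.resize(p[80:190,160:280,::-1],(400,366)),cv2.resize(t[160:270,110:230,::-1],(400,366))]))
P=cloud('top',dt);c=np.array([484.3,211.]);e1=np.array([.9796,.2011]);e2=np.array([-.2011,.9796])
for nm,i,j,lo,hi in(('kit',-1,1,70,90),('clip',1,1,57,75),('drop',-1,-1,75,130),('roll',1,-1,100,130)):
  q=c+54*i*e1+54*j*e2; B=P[(np.hypot(P[...,0]-q[0],P[...,1]-q[1])<52)&(P[...,2]>lo)&(P[...,2]<hi)]; a=(B[:,:2]-q)
  print(nm,len(B),np.percentile(B[:,2],[50,99]).round(1),'e1',np.percentile(a@e1,[1,99]).round(1),'e2',np.percentile(a@e2,[1,99]).round(1))
"
```

```text
kit 537 [81.2 85. ] e1 [-24.4  24.7] e2 [-43.4  39.8]
clip 441 [66.  69.8] e1 [-29.8  29.9] e2 [-29.6  29.8]
drop 81 [ 92.2 116.4] e1 [-15.8  13.1] e2 [-12.1  11.9]
roll 150 [119. 124.] e1 [-21.   15.8] e2 [-16.6  15.6]
```

View pics/c4.png

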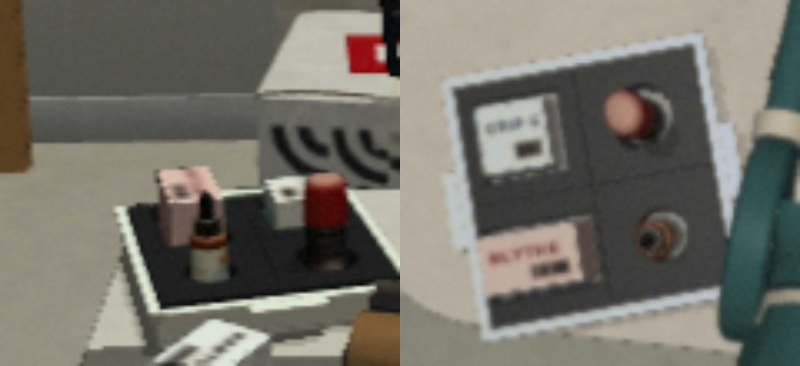

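All four items stand upright in their pockets: kit at (540,260), clip at (515,135), roll-on at (632,115) and dropper at (655,238) in the top crop. Their tops are at the expected heights, and the gripper is clear.

```bash
python3 -c "
from bench import r
print(r.sign_off())"
```

```text
the job is handed in; nothing more can be done
None
```

I packed all four items upright on the floors of their matching pockets, left the flat and long cartons where they were, let go of everything, and handed the job in at about 36 s.

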